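Close up the drives in a computer's drive tray and lock them with the retaining bar

ROBOT

A 6-joint arm with a two-finger parallel gripper is mounted at the origin on the work surface. World frame = base frame: x ahead of the robot, y to its left, z up, the work surface at z = 0. Lengths are in m, angles in rad, forces in N, time in s.
With the tool pointing down it reaches from about 0.325 to 0.925 m from the base axis. Payload 3.1 kg.
Tool frame: the origin (TCP) lies on the centre line of the jaws, within the pads' length; the fingertips stand 11 mm ahead of it and the grasp point (between the pads) lies 8 mm behind it; z points along the fingers, y is the direction in which the jaws open and shut (so a half turn about z gives the same grasp; the last joint's range is limited). The gripper opens to 85 mm and grips with 20 to 120 N. Pads are 22 mm wide; open, the fingers measure 114 mm over their backs; the gripper's body (76 mm by 85 mm) begins 54 mm behind the grasp point. The pads swing forward as they close: fully open they stand 13 mm farther back than shut.
Start: joints at [-1.262, 0.217, 1.613, -0, 1.311, -0.112], TCP at [0.255, -0.57, 0.242] pointing down, gripper open.
Joint ranges: [-2.75, 2.75], [-0.78, 2.1], [0.31, 2.55], [-1.13, 4.27], [0.13, 2.63], [-2.58, 2.58]. Speed limits (rad/s): [2.79, 2.79, 3.14, 3.14, 3.14, 3.14].

INTERFACE

Orientations are given as a unit quaternion [x, y, z, w].
In Python, from plant import env gives the robot as it stands. The module is installed in compiled form; this text tells all that it offers.
- The arm moves only by the shell command python3 -m jog 'ROWS' [OPENING] [FORCE]. ROWS is JSON, a list of rows, each an object of numbers: "x", "y", "z": the shift along the tool's x, y, z in cm; "spin": the turn about the tool's z in degrees. A call has exactly 10 rows; each row shifts and turns the commanded pose from where the row before left it, along the tool's axes as they then stand; what a row does not reach is not made up. A row lasts 1/8 s, in which the tool goes at most 62.5 mm and 10.7 degrees, less where a joint would pass 70% of its speed; a pose out of reach is approached as far as the arm can. A call with a gripper value outside its range is refused whole. OPENING is the opening, from 0 (shut) to 1 (fully open), set as the call begins (- or left out, the last holds). The fingers move at their own pace and stop on an object; FORCE is the grip in N (left out, the last holds). Time passes only in rows, so rows that do not move let the fingers close, or fill a call up. It gives the time, the measured TCP pose, the force and the opening at its end, in the units of the state.
- env.observe(): the state, without advancing time (a new reading comes with each control period).
- env.read_camera(name): name is "scene" or "top" or "wrist"; returns the picture (400x640x3 uint8, red, green, blue); there is no depth.
- env.calibration(name): a dict with "fx", "fy", "cx", "cy" (pixels), "eye" and "rotation" of the camera in the world. Camera axes: x right, y down, z forward; pixel columns grow to the right and rows downward; lengths in m; the calibration is good to about 2 mm. A picture is of the moment at which its call begins: read the wrist's pose just before it. calibration takes no time and is no camera call; for the wrist camera it gives the pose at the moment of the call.
- env.close_job(): hands the job in, once; it reports no verdict.
Trained networks look in the newest picture that a camera, given by its name, has taken for a name from the list of things; names that differ only in an ending like _2 or _b are one class to them, and where a whole thing is asked for, a point or a joint stands for the part that bears it (a point fixed in the world has none). Each returns a list of dicts, best first, with "p" (0 to 1); they miss things now and then, are a little off and sometimes report something else, mostly with a low value. They report only what shows in the picture. A call takes as long as a camera call.
- env.spot_in(camera, query): "box" ([left, top, right, bottom] in pixels, round what is visible of it).
- env.silhouettes(camera, query): "pixels" (400x640 bool, what is visible of it) and "box" ([left, top, right, bottom] in pixels, round what is visible of it).
- env.tip_of(camera, query): "uv" ([column, row] in pixels: a listed point, or the origin of a listed thing).
The state is a dict: "t": time; "q": joint angles; "qd": joint speeds; "joint_efforts": joint torques, N m; "tcp_pos": TCP position; "tool_rot": TCP orientation; "ft_force": force on the tool from outside, world axes, zero at the start; "moment": the same for the moment, N m; "gripper_width": opening from 0.0 (shut) to 1.0 (fully open).
Only numpy, scipy, OpenCV 4.12 (cv2) and the standard library are available. Lean on these libraries where they do the work, as an engineer would, in place of code of your own. Each camera call takes 0.05 s, during which the arm holds its last target. There are 200 camera calls.

TASK

In the computer's drive tray, push the loose drive up flush against the screwed-down drive so that no gap is left between them. Then pick up the round retaining bar from the bench, lay it across the two spring clips behind the drive and press it down until it has snapped fully home at both ends. Leave the heat sink, the screw tin and the memory board where they lie, and take the robot's hand away.

Things in the scene. Friction and masses are not known exactly. Their poses are not given: they have to be found in the camera images.
- tray: Flat open steel drive tray fixed to the bench, 222 mm long (x) by 170 mm wide (y). Origin at bench level (z 0), midway between the two spring clips, below the bar's seat; +x along the tray towards the screwed-down drive, z up. Floor 4 mm thick, from x -60 to +162 mm; open at its -x end. Two rails, 14 mm high above the bench, have inner faces at y +-62 mm. All heights here are above the bench.
- clip_a (a point): Foot of the spring clip at the tray's +y side (tray x 0, y +75 mm, height 6 mm). A clip is two upright sprung steel wires 5 mm thick, one each side of the seat along tray x, free to spread along x. Above a neck 8 mm wide at height 30 mm they flare into a V mouth, 33 mm wide inside at height 50 mm (their tops, 53 mm).
- clip_b (a point): Foot of the like clip at the tray's -y side (tray x 0, y -75 mm, height 6 mm).
- bar_seat (a point): Where the middle of the bar's axis belongs: tray x 0, y 0, height 24 mm; axes as the tray's. The bar lies along tray y. Laid into the clip mouths it rests with its axis about 35 mm high; pressed down (7 to 15 N in all, at its middle or at each end in turn) it spreads the wires, snaps through the necks and lands on a saddle in each clip, its top then 30 mm high.
- fixed_drive: Aluminium drive with a paper label, 72 mm (x) by 100 mm (y) by 22 mm thick, screwed down in the tray against its end stop (top 26 mm above the bench). Origin at the centre of its underside; axes as the tray's.
- fixed_drive_face (a point): Centre of the screwed-down drive's face that looks at the loose drive (tray x = +82 mm, 15 mm above the bench); axes as the tray's.
- loose_drive: The other drive, same shape and size (0.15 to 0.31 kg), loose on the tray floor between the rails, starting 25 to 45 mm short of its neighbour, a little turned and off centre, over the place where the bar belongs. Origin at the centre of its underside, +x towards the screwed-down drive. It need not line up sideways. When flush its back face is at tray x +10 mm, 4 mm clear of the seated bar.
- loose_drive_front (a point): Centre of the loose drive's face that must meet the neighbour (36 mm along the loose drive's +x from its origin, 11 mm above its underside).
- loose_drive_back (a point): Centre of the loose drive's back face, where it can be pushed (36 mm along its -x from its origin, 11 mm above its underside).
- bar: Retaining bar: straight round steel bar 12 mm in diameter, 220 mm long with its two black square end caps (18 by 18 mm, 14 mm long), 0.12 kg. Origin at mid-length on its axis; it runs along its y. It lies on the bench on its caps, axis 9 mm above the bench. Either end may go to either clip.
- bar_end_a (a point): Point on the bar's axis 75 mm from its middle towards its +y end, which comes to lie in one clip.
- bar_end_b (a point): Point on the bar's axis 75 mm from its middle towards its -y end, which comes to lie in the other clip.
- heat_sink: Bystander: finned aluminium heat sink, 50 by 56 by 32 mm, on the bench beyond the tray's end stop. Origin under its centre.
- screw_tin: Bystander: open round steel tin, 52 mm across, 22 mm high, beside the heat sink. Origin under its centre.
- memory_board: Bystander: flat green circuit board, 70 by 30 by 7 mm, on the bench beyond one end of the bar. Origin under its centre.

How it is judged:
On the way, in this order (a step that is already met when the one before it is completed fails the run):
1. the loose drive is flush against the screwed-down one (x of loose_drive_front in the frame of fixed_drive_face above -0.0025 m and angle between the x axis of loose_drive and the x axis of tray, either way round below 0.035 rad), for 0.2 s.
2. the bar has snapped home in both clips (height (world z) of each of bar_end_a, bar_end_b below 0.0265 m and x of bar in the frame of tray between -0.004 and 0.004 m and y of bar in the frame of tray between -0.022 and 0.022 m and angle between the y axis of bar and the y axis of tray, either way round below 0.05 rad), for 0.2 s.
At the end, for the whole second after the job is handed in: Loose drive flat, within 2.5 mm of the screwed-down drive and square within 0.035 rad; bar in both clips: axis 21 to 26.5 mm above the bench at each, within 4 mm of the seat along the tray, 22 mm of the middle across it, 0.05 rad of the tray's y axis; both at rest (all of step 1 and all of step 2 and angle between loose_drive's own z axis and vertical below 0.05 rad and height (world z) of each of bar_end_a, bar_end_b above 0.021 m and linear speed of each of loose_drive, bar below 0.01 m/s); the robot touches nothing.
It fails at once if the heat sink, tin or memory board was shifted by more than 30 mm (distance of any of heat_sink, screw_tin, memory_board from where it was at the start of the episode above 0.03 m).
It also fails if it takes over 72 s, if anything falls off the work surface, if the arm or the gripper's body presses on something with over 40 N, if the wrist force passes 120 N, or if a joint passes its speed limit or range.

## Working session

There is one attempt and no reset: what is moved stays moved. The work goes in short steps, Python scripts to look and compute and a shell command to move; the robot and the scene stay as the last step left them, time stands still between calls to the robot, and variables do not carry over. Pictures are saved under pics/ and viewed, about 8 in all and at most 12, crops included, and the job is handed in when it is done.

```bash
mkdir -p pics; cat > h.py <<'E'
from plant import env
import numpy as np, cv2
from scipy.spatial.transform import Rotation as R
def ray(c,uv):
    k=env.calibration(c); Rm=np.array(k["rotation"]); 
    if Rm.size==4: Rm=R.from_quat(Rm).as_matrix()
    d=Rm@np.array([(uv[0]-k["cx"])/k["fx"],(uv[1]-k["cy"])/k["fy"],1]); return np.array(k["eye"]),d
def at(c,uv,z):
    e,d=ray(c,uv); return e+d*(z-e[2])/d[2]
def save(c,n):
    im=env.read_camera(c); cv2.imwrite("pics/"+n,im[:,:,::-1]); return im
E
python3 - <<'E'
from h import *
np.set_printoptions(precision=4,suppress=True)
s=env.observe(); print(s["t"],s["tcp_pos"],s["tool_rot"],s["ft_force"])
a=save("top","top.png"); 
for c in["top","scene"]:
    if c=="scene": save(c,"scene.png")
    k=env.calibration(c);print(c,k["eye"],k["fx"])
    for q,z in dict(tray=0,clip_a=.006,fixed_drive_face=.015,fixed_drive=.004,loose_drive=.004,loose_drive_front=.015,loose_drive_back=.015,bar=.009,bar_end_a=.009,heat_sink=0,screw_tin=0,memory_board=0).items():
        for r in env.tip_of(c,q)[:2]: print(q,round(r["p"],2),np.round(r["uv"]),at(c,r["uv"],z))
E
```

```text
0.0 [ 0.2551 -0.5697  0.241 ] [ 0.978   0.2088 -0.0001 -0.0012] [-0.0819 -0.597  -0.4602]
top [ 0.5267 -0.0058  0.8612] 426.30562493102036
tray 0.71 [411. 239.] [ 0.5309 -0.1832  0.    ]
clip_a 0.93 [376. 235.] [ 0.5378 -0.1124  0.006 ]
clip_a 0.89 [450. 246.] [ 0.5196 -0.2585  0.006 ]
fixed_drive_face 0.6 [414. 200.] [ 0.61   -0.1839  0.015 ]
fixed_drive_face 0.25 [446. 138.] [ 0.7362 -0.249   0.015 ]
fixed_drive 0.71 [418. 183.] [ 0.6449 -0.1956  0.004 ]
loose_drive 0.81 [413. 231.] [ 0.548  -0.1853  0.004 ]
loose_drive 0.15 [216. 212.] [0.5751 0.2117 0.004 ]
loose_drive_front 0.85 [416. 215.] [ 0.579  -0.1881  0.015 ]
loose_drive_back 0.82 [411. 247.] [ 0.5163 -0.1803  0.015 ]
loose_drive_back 0.39 [416. 211.] [ 0.5876 -0.1898  0.015 ]
bar 0.6 [220. 253.] [0.4937 0.1973 0.009 ]
bar_end_a 0.9 [224. 288.] [0.426  0.1866 0.009 ]
bar_end_a 0.83 [214. 214.] [0.5707 0.2146 0.009 ]
heat_sink 0.81 [408. 132.] [ 0.7502 -0.174   0.    ]
heat_sink 0.68 [372. 238.] [ 0.5323 -0.105   0.    ]
screw_tin 0.62 [445. 140.] [ 0.7365 -0.2507  0.    ]
memory_board 0.77 [214. 168.] [0.6645 0.2205 0.    ]
scene [1.1299 0.0248 0.5304] 394.8538881280671
tray 0.68 [238. 201.] [ 0.5509 -0.176   0.    ]
tray 0.59 [220. 234.] [ 0.6422 -0.1897  0.    ]
clip_a 0.64 [272. 195.] [ 0.5364 -0.1089  0.006 ]
clip_a 0.59 [201. 188.] [ 0.5198 -0.2572  0.006 ]
fixed_drive_face 0.83 [222. 217.] [ 0.6123 -0.191   0.015 ]
fixed_drive 0.8 [220. 233.] [ 0.6434 -0.19    0.004 ]
loose_drive 0.84 [231. 199.] [ 0.5488 -0.19    0.004 ]
loose_drive_front 0.84 [225. 212.] [ 0.5971 -0.1879  0.015 ]
bar 0.67 [421. 183.] [0.4947 0.1959 0.009 ]
bar_end_a 0.78 [411. 163.] [0.4281 0.1823 0.009 ]
bar_end_a 0.64 [433. 208.] [0.5712 0.2073 0.009 ]
heat_sink 0.81 [215. 284.] [ 0.7528 -0.1724  0.    ]
screw_tin 0.83 [171. 275.] [ 0.7368 -0.2513  0.    ]
memory_board 0.94 [450. 249.] [0.6651 0.2232 0.    ]
```

```bash
python3 -c "
import cv2,numpy as np
a=cv2.imread('pics/top.png');cv2.imwrite('pics/top_v.png',a)"
```

```text
(no output)
```

View pics/top.png

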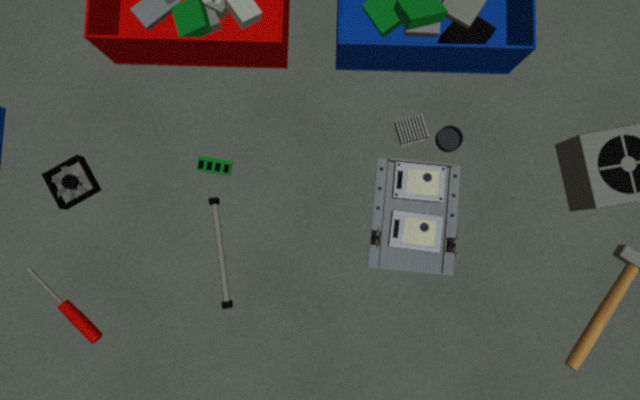

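View pics/scene.png

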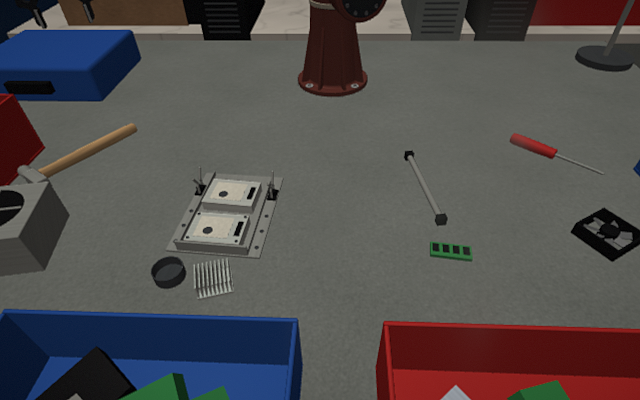

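```bash
python3 -m jog '[{"x":4.45,"y":-3.39},{"x":4.45,"y":-3.39},{"x":4.45,"y":-3.39},{"x":4.45,"y":-3.39},{"x":4.45,"y":-3.39},{"x":4.45,"y":-3.39},{"x":4.45,"y":-3.39},{"x":4.45,"y":-3.39},{"spin":10},{"spin":10}]' 0.45
python3 -m jog '[{"spin":10},{"spin":1},{},{},{},{},{},{},{},{}]'
cat > look.py <<'E'
from h import *
import sys
np.set_printoptions(precision=4,suppress=True)
s=env.observe(); print(s["t"],s["tcp_pos"],"yaw",np.degrees(np.arctan2(*R.from_quat(s["tool_rot"]).as_matrix()[[1,0],0])),s["ft_force"],s["gripper_width"])
save("wrist",sys.argv[1])
k=env.calibration("wrist");print(k["eye"],k["fx"])
Z=dict(tray=0,clip_a=.006,fixed_drive_face=.015,fixed_drive=.004,loose_drive=.004,loose_drive_front=.015,loose_drive_back=.015,bar=.009,bar_end_a=.009)
for q in sys.argv[2:]:
    for r in env.tip_of("wrist",q)[:2]: print(q,round(r["p"],2),np.round(r["uv"]),at("wrist",r["uv"],Z[q]))
E
python3 look.py w1.png tray clip_a fixed_drive_face fixed_drive loose_drive loose_drive_front loose_drive_back
```

```text
1.3 [ 0.2553 -0.5705  0.2423] yaw 24.108923821500355 [-0.2146 -0.333   0.7989] 1.002128541217669
[ 0.3264 -0.5381  0.3742] 323.82642585920235invalid input at $[0]: expected keys x, y, z, spin
invalid input at $[0]: expected keys x, y, z, spin
```

View pics/w1.png

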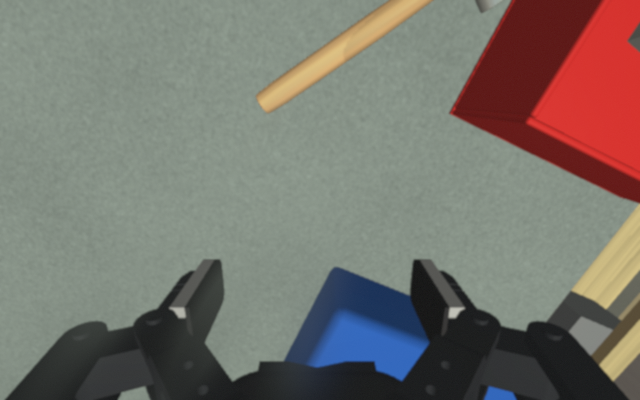

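The jog calls were refused because each row needs all its keys. The picture shows only the hammer and boxes from the start pose, not the tray.

```bash
python3 -m jog '[{"x":4.45,"y":-3.39,"z":0,"spin":0},{"x":4.45,"y":-3.39,"z":0,"spin":0},{"x":4.45,"y":-3.39,"z":0,"spin":0},{"x":4.45,"y":-3.39,"z":0,"spin":0},{"x":4.45,"y":-3.39,"z":0,"spin":0},{"x":4.45,"y":-3.39,"z":0,"spin":0},{"x":4.45,"y":-3.39,"z":0,"spin":0},{"x":4.45,"y":-3.39,"z":0,"spin":0},{"x":0,"y":0,"z":0,"spin":10},{"x":0,"y":0,"z":0,"spin":10}]' 0.45
python3 -m jog '[{"x":0,"y":0,"z":1,"spin":10},{"x":0,"y":0,"z":1,"spin":1},{"x":0,"y":0,"z":1,"spin":0},{"x":0,"y":0,"z":1,"spin":0},{"x":0,"y":0,"z":0,"spin":0},{"x":0,"y":0,"z":0,"spin":0},{"x":0,"y":0,"z":0,"spin":0},{"x":0,"y":0,"z":0,"spin":0},{"x":0,"y":0,"z":0,"spin":0},{"x":0,"y":0,"z":0,"spin":0}]'
python3 look.py w2.png tray clip_a fixed_drive_face fixed_drive loose_drive loose_drive_front loose_drive_back
```

```text
t: 2.95
tcp_pos: [0.4699, -0.1764, 0.2424]
tool_rot: [0.999, 0.034, 0.0, 0.0]
ft_force: [0.5, -0.7, 1.0]
gripper_width: 0.453
t: 4.2
tcp_pos: [0.4695, -0.1776, 0.2024]
tool_rot: [0.998, -0.06, 0.0, 0.0]
ft_force: [0.3, 0.3, 0.0]
gripper_width: 0.448
4.2 [ 0.4695 -0.1776  0.2024] yaw -6.888711397997256 [0.2537 0.2803 0.0287] 0.44791441245629854
[ 0.5468 -0.1864  0.3342] 323.82642585920235
clip_a 0.8 [237. 120.] [ 0.5341 -0.1063  0.006 ]
clip_a 0.64 [392. 112.] [ 0.5237 -0.2579  0.006 ]
fixed_drive_face 0.63 [310.  19.] [ 0.6113 -0.1889  0.015 ]
loose_drive 0.79 [320.  95.] [ 0.5476 -0.1901  0.004 ]
loose_drive_front 0.77 [319.  53.] [ 0.5837 -0.1929  0.015 ]
loose_drive_back 0.77 [314. 134.] [ 0.5122 -0.1796  0.015 ]
```

View pics/w2.png

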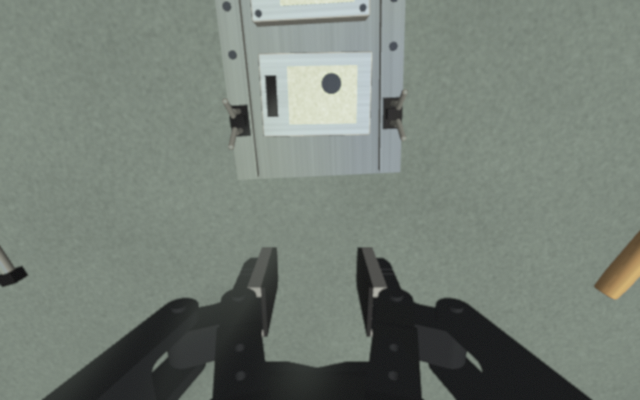

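Tray end edge runs (238,180)–(401,172), clips are at (237,120) and (394,112), and the loose drive spans (260,55)–(371,134). I'll work out the yaws from the edges.

```bash
cat > edge.py <<'E'
from h import *
np.set_printoptions(precision=4,suppress=True)
im=cv2.imread("pics/w2.png")
k=env.calibration("wrist")
print(np.array(k["rotation"]), at("wrist",(320,200),0))
def yaw(a,b,z):
    p,q=at("wrist",a,z),at("wrist",b,z); d=q-p; print(p[:2],q[:2],np.degrees(np.arctan2(d[1],d[0])),np.linalg.norm(d[:2]))
yaw((238,180),(401,172),.004)
yaw((257,176),(243,0),.014)
yaw((380,172),(391,0),.014)
yaw((254,22),(368,15),.026)
yaw((262,136),(369,134),.026)
yaw((260,55),(372,53),.026)
yaw((262,136),(260,55),.026)
E
python3 edge.py; python3 - <<'E'
import cv2
a=cv2.imread("pics/w2.png")[0:190,200:420];cv2.imwrite("pics/w2c.png",cv2.resize(a,None,fx=3.5,fy=3.1,interpolation=cv2.INTER_CUBIC))
E
```

```text
[-0.6553  0.7395  0.115  -0.1025] [ 0.4399 -0.1774  0.    ]
[ 0.4735 -0.0946] [ 0.4615 -0.2649] -94.03739663934614 0.17067330613400228
[ 0.4775 -0.1173] [ 0.6333 -0.1328] -5.679036006546769 0.15655482201036938
[ 0.4666 -0.2414] [ 0.6179 -0.2602] -7.0812567196205025 0.15242780523329505
[ 0.6128 -0.141 ] [ 0.6064 -0.2376] -93.76837281098953 0.09677992180644437
[ 0.5175 -0.1313] [ 0.5073 -0.2313] -95.85696726759934 0.10049583169913077
[ 0.5867 -0.1416] [ 0.5766 -0.2389] -95.96316878086759 0.09783526928165932
[ 0.5175 -0.1313] [ 0.5867 -0.1416] -8.41911851184054 0.0699560095785097
```

View pics/w2c.png

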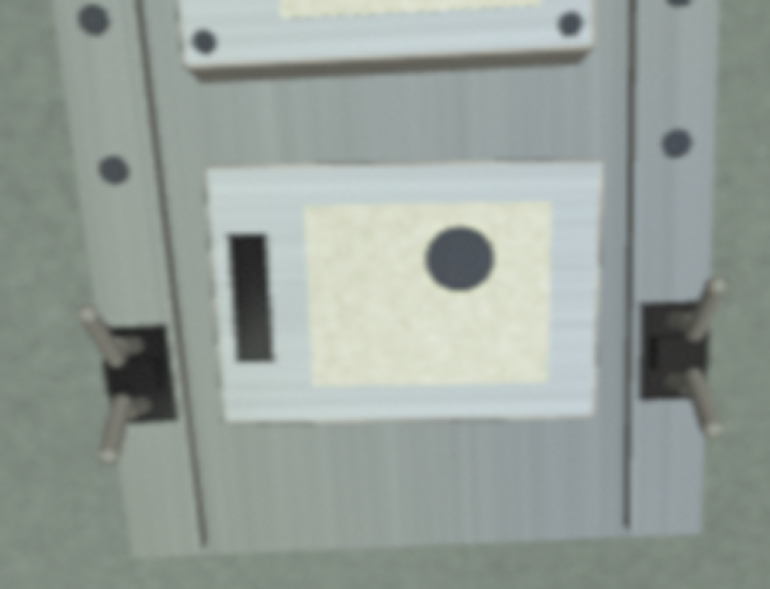

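The crop shows tray-end, drive and clip-pad edges cleanly. Clip pads are at about (240,120) and (393,113) in the full image. I'll settle the tray yaw with silhouettes from the top camera.

```bash
cat > sil.py <<'E'
from h import *
np.set_printoptions(precision=4,suppress=True)
env.read_camera("top")
for q,z in dict(tray=.004,fixed_drive=.026,loose_drive=.026,bar=.009).items():
    for r in env.silhouettes("top",q)[:1]:
        c,_=cv2.findContours(r["pixels"].astype(np.uint8),0,1); c=max(c,key=cv2.contourArea)[:,0,:]
        P=np.array([at("top",u,z)[:2] for u in c],np.float32)
        m=cv2.minAreaRect((P*1000).astype(np.float32)); print(q,round(r["p"],2),r["box"],m)
E
python3 sil.py
```

```text
tray 0.6 [369.7, 157.9, 458.9, 272.1] ((581.2420043945312, -188.09799194335938), (172.4000244140625, 223.83615112304688), 86.58893585205078)
fixed_drive 0.55 [394.2, 162.3, 445.4, 202.9] ((644.780517578125, -190.79788208007812), (102.34873962402344, 73.8151626586914), 85.9950180053711)
loose_drive 0.86 [387.7, 210.7, 443.8, 250.9] ((548.5211181640625, -184.79701232910156), (102.18260192871094, 72.30184936523438), 82.9315185546875)
bar 0.78 [208.0, 196.0, 232.1, 310.9] ((496.8685302734375, 198.2795867919922), (222.34506225585938, 22.59914207458496), 9.744473457336426)
```

```bash
python3 -m jog '[{"x":0,"y":0.1,"z":5,"spin":-2.4},{"x":0,"y":0,"z":5,"spin":0},{"x":0,"y":0,"z":5,"spin":0},{"x":0,"y":0,"z":2,"spin":0},{"x":0,"y":0,"z":1.1,"spin":0},{"x":1,"y":0,"z":0,"spin":0},{"x":1,"y":0,"z":0,"spin":0},{"x":0,"y":0,"z":0,"spin":0},{"x":0,"y":0,"z":0,"spin":0},{"x":0,"y":0,"z":0,"spin":0}]' 0
python3 look.py w3.png loose_drive_back
```

```text
t: 6.1
tcp_pos: [0.4892, -0.18, 0.0215]
tool_rot: [0.999, -0.039, 0.0, 0.0]
ft_force: [-0.2, -0.0, -0.3]
gripper_width: -0.001
6.1 [ 0.4892 -0.18    0.0215] yaw -4.488239109688791 [-0.1694 -0.0055 -0.2679] -0.0011110601947065546
[ 0.5668 -0.1856  0.1533] 323.82642585920235
loose_drive_back 0.88 [321. 222.] [ 0.5115 -0.1832  0.015 ]
```

View pics/w3.png

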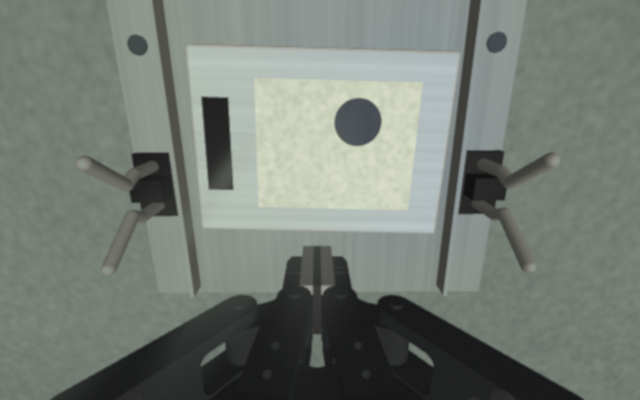

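The wrist view shows the clips level at (152,183) and (485,183), so the tool yaw matches the tray. The fingers at (317,260) are centred behind the drive's back edge (202–434, row 230).

```bash
python3 -m jog '[{"x":0.5,"y":0,"z":0,"spin":0},{"x":0.5,"y":0,"z":0,"spin":0},{"x":0.4,"y":0,"z":0,"spin":0},{"x":0.4,"y":0,"z":0,"spin":0},{"x":0.4,"y":0,"z":0,"spin":0},{"x":0.4,"y":0,"z":0,"spin":0},{"x":0.4,"y":0,"z":0,"spin":0},{"x":0.4,"y":0,"z":0,"spin":0},{"x":0.2,"y":0,"z":0,"spin":0},{"x":0,"y":0,"z":0,"spin":0}]'
python3 look.py w4.png loose_drive_back loose_drive_front fixed_drive_face loose_drive
```

```text
t: 7.45
tcp_pos: [0.5257, -0.183, 0.0214]
tool_rot: [0.999, -0.039, 0.0, 0.0]
ft_force: [0.5, 0.1, 0.0]
gripper_width: -0.005
7.45 [ 0.5257 -0.183   0.0214] yaw -4.488545486442144 [0.503  0.057  0.0218] -0.005110877924904914
[ 0.6032 -0.1886  0.1534] 323.82642585920235
loose_drive_back 0.8 [319. 245.] [ 0.5368 -0.1845  0.015 ]
loose_drive_front 0.92 [314.  84.] [ 0.6079 -0.1883  0.015 ]
loose_drive 0.78 [318. 166.] [ 0.572  -0.1872  0.004 ]
loose_drive 0.38 [465. 252.] [ 0.5218 -0.2585  0.004 ]
```

```bash
python3 -m jog '[{"x":0.05,"y":0,"z":0,"spin":0},{"x":0.05,"y":0,"z":0,"spin":0},{"x":0.05,"y":0,"z":0,"spin":0},{"x":0.05,"y":0,"z":0,"spin":0},{"x":0,"y":0,"z":0,"spin":0},{"x":0,"y":0,"z":0,"spin":0},{"x":0,"y":0,"z":0,"spin":0},{"x":0,"y":0,"z":0,"spin":0},{"x":0,"y":0,"z":0,"spin":0},{"x":0,"y":0,"z":0,"spin":0}]'
```

```text
t: 8.95
tcp_pos: [0.5268, -0.1829, 0.0212]
tool_rot: [0.999, -0.039, -0.0, -0.0]
ft_force: [-4.1, 0.8, 2.9]
gripper_width: -0.0
```

```bash
python3 -m jog '[{"x":0.05,"y":0,"z":0,"spin":0},{"x":0.05,"y":0,"z":0,"spin":0},{"x":0.05,"y":0,"z":0,"spin":0},{"x":0.05,"y":0,"z":0,"spin":0},{"x":0,"y":0,"z":0,"spin":0},{"x":0,"y":0,"z":0,"spin":0},{"x":0,"y":0,"z":0,"spin":0},{"x":0,"y":0,"z":0,"spin":0},{"x":0,"y":0,"z":0,"spin":0},{"x":0,"y":0,"z":0,"spin":0}]'
python3 look.py w5.png loose_drive_back loose_drive_front fixed_drive_face loose_drive
```

```text
t: 10.2
tcp_pos: [0.5269, -0.1829, 0.0212]
tool_rot: [0.999, -0.039, -0.003, -0.0]
ft_force: [-9.9, 0.4, 7.6]
gripper_width: 0.009
10.2 [ 0.5269 -0.1829  0.0212] yaw -4.45284416386602 [-9.865   0.3831  7.6132] 0.00851121824366897
[ 0.6053 -0.1886  0.1526] 323.82642585920235
loose_drive_back 0.59 [316. 250.] [ 0.5358 -0.1827  0.015 ]
loose_drive_front 0.96 [318.  85.] [ 0.6089 -0.1894  0.015 ]
fixed_drive_face 0.66 [467. 258.] [ 0.5259 -0.2539  0.015 ]
fixed_drive_face 0.56 [316.  84.] [ 0.6091 -0.1888  0.015 ]
loose_drive 0.65 [317. 165.] [ 0.574  -0.1862  0.004 ]
```

View pics/w5.png

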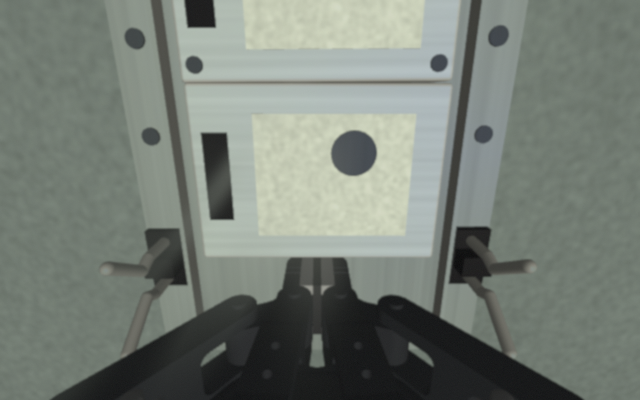

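The drive is flush: the seam at row 82 is thin and even from (185,82) to (450,80). Push force is about 10 N with no further motion. I'll retreat and go to the bar.

```bash
python3 -m jog '[{"x":-2,"y":0,"z":0,"spin":0},{"x":-2,"y":0,"z":0,"spin":0},{"x":0,"y":0,"z":-6,"spin":0},{"x":0,"y":0,"z":-6,"spin":0},{"x":0,"y":0,"z":-6,"spin":0},{"x":0,"y":-5.4,"z":0,"spin":0},{"x":0,"y":-5.4,"z":0,"spin":0},{"x":0,"y":-5.4,"z":0,"spin":0},{"x":-1,"y":-5.4,"z":0,"spin":0},{"x":-1,"y":-5.4,"z":0,"spin":0}]' 
python3 -m jog '[{"x":-2,"y":-5.4,"z":0,"spin":0},{"x":-2,"y":-5.4,"z":0,"spin":0},{"x":0,"y":0,"z":0,"spin":-10},{"x":0,"y":0,"z":0,"spin":-4.5},{"x":0,"y":0,"z":0,"spin":0},{"x":0,"y":0,"z":0,"spin":0},{"x":0,"y":0,"z":0,"spin":0},{"x":0,"y":0,"z":0,"spin":0},{"x":0,"y":0,"z":0,"spin":0},{"x":0,"y":0,"z":0,"spin":0}]' 0.6 80
cat > bar.py <<'E'
from h import *
import sys
s=env.observe(); t=np.array(s["tcp_pos"]); 
for r in env.silhouettes("wrist","bar")[:1]:
    c,_=cv2.findContours(r["pixels"].astype(np.uint8),0,1); c=max(c,key=cv2.contourArea)[:,0,:]
    P=np.array([at("wrist",u,.009)[:2] for u in c],np.float32)
    print(round(r["p"],2),r["box"],cv2.minAreaRect(P*1000))
E
python3 look.py w6.png bar bar_end_a loose_drive_front fixed_drive_face; python3 bar.py; python3 sil.py
```

```text
t: 11.7
tcp_pos: [0.4921, 0.0929, 0.2022]
tool_rot: [0.999, -0.039, 0.003, -0.001]
ft_force: [0.2, 0.5, 0.6]
gripper_width: 0.001
t: 12.95
tcp_pos: [0.4591, 0.2014, 0.2013]
tool_rot: [0.996, 0.087, 0.0, -0.0]
ft_force: [-0.2, -0.4, -0.1]
gripper_width: 0.601
12.95 [0.4591 0.2014 0.2013] yaw 9.995199652684267 [-0.2387 -0.3688 -0.1412] 0.6011230068871465
[0.5358 0.2155 0.3331] 323.82642585920235
bar 0.9 [324. 139.] [0.4974 0.201  0.009 ]
bar_end_a 0.8 [324.  58.] [0.5701 0.2148 0.009 ]
bar_end_a 0.72 [326. 211.] [0.4226 0.1857 0.009 ]
0.85 [315.1, 12.9, 340.3, 244.9] ((495.67523193359375, 199.24142456054688), (225.1049041748047, 18.64632797241211), 9.885303497314453)
tray 0.83 [368.2, 156.9, 460.8, 276.1] ((580.5664672851562, -191.0808868408203), (176.87705993652344, 225.80218505859375), 85.6689453125)
fixed_drive 0.87 [391.3, 162.0, 446.3, 203.1] ((645.0281372070312, -191.33892822265625), (104.4327392578125, 73.29725646972656), 86.24462890625)
loose_drive 0.91 [387.8, 201.8, 444.5, 238.1] ((573.7855834960938, -186.53619384765625), (104.05552673339844, 73.11576080322266), 85.81743621826172)
```

View pics/w6.png

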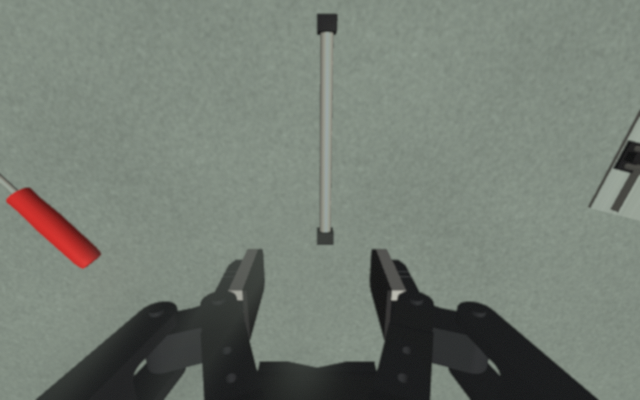

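The bar is aligned with the tool: vertical from (327,14) to (325,244), about 8 px right of the finger centre. Next I descend and grip.

```bash
python3 -m jog '[{"x":3.65,"y":0.8,"z":4,"spin":0},{"x":0,"y":0,"z":5,"spin":0},{"x":0,"y":0,"z":4.5,"spin":0},{"x":0,"y":0,"z":3,"spin":0},{"x":0,"y":0,"z":1.5,"spin":0},{"x":0,"y":0,"z":0.7,"spin":0},{"x":0,"y":0,"z":0,"spin":0},{"x":0,"y":0,"z":0,"spin":0},{"x":0,"y":0,"z":0,"spin":0},{"x":0,"y":0,"z":0,"spin":0}]' 0.6 80
python3 -m jog '[{"x":0,"y":0,"z":0,"spin":0},{"x":0,"y":0,"z":0,"spin":0},{"x":0,"y":0,"z":0,"spin":0},{"x":0,"y":0,"z":0,"spin":0},{"x":0,"y":0,"z":0,"spin":0},{"x":0,"y":0,"z":0,"spin":0},{"x":0,"y":0,"z":0,"spin":0},{"x":0,"y":0,"z":0,"spin":0},{"x":0,"y":0,"z":-4,"spin":0},{"x":0,"y":0,"z":-5,"spin":0}]' 0 80
python3 look.py w7.png bar bar_end_a
```

```text
t: 14.75
tcp_pos: [0.4969, 0.2001, 0.015]
tool_rot: [0.996, 0.087, 0.001, -0.0]
ft_force: [-0.5, -1.5, -0.2]
gripper_width: 0.6
t: 16.0
tcp_pos: [0.4945, 0.1994, 0.1028]
tool_rot: [0.996, 0.087, -0.002, 0.0]
ft_force: [0.8, -0.1, -1.4]
gripper_width: 0.098
16.0 [0.4945 0.1994 0.1028] yaw 10.002955399318767 [ 0.8171 -0.0571 -1.4395] 0.09790242643749154
[0.5758 0.2149 0.2438] 323.82642585920235
bar 0.68 [317. 268.] [0.4494 0.1925 0.009 ]
bar_end_a 0.78 [314. 103.] [0.5722 0.2156 0.009 ]
```

View pics/w7.png

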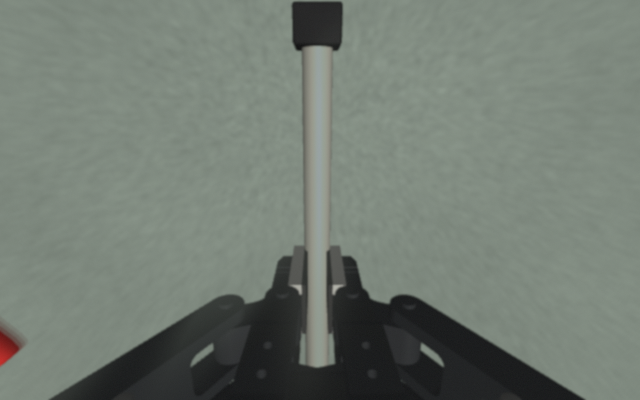

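The bar is gripped straight between the pads (far cap at (317,25)). I'll carry it over the tray and turn it.

```bash
python3 -m jog '[{"x":0,"y":0,"z":-5,"spin":0},{"x":-0.45,"y":4.79,"z":0,"spin":0},{"x":-0.45,"y":4.79,"z":0,"spin":0},{"x":-0.45,"y":4.79,"z":0,"spin":0},{"x":-0.45,"y":4.79,"z":0,"spin":0},{"x":-0.45,"y":4.79,"z":0,"spin":0},{"x":-0.45,"y":4.79,"z":0,"spin":0},{"x":-0.45,"y":4.79,"z":0,"spin":0},{"x":-0.45,"y":4.79,"z":0,"spin":0},{"x":0,"y":0,"z":0,"spin":-8}]'
python3 -m jog '[{"x":0,"y":0,"z":0,"spin":-9.6},{"x":0,"y":0,"z":0,"spin":-9.6},{"x":0,"y":0,"z":0,"spin":-9.6},{"x":0,"y":0,"z":0,"spin":-9.6},{"x":0,"y":0,"z":0,"spin":-9.6},{"x":0,"y":0,"z":0,"spin":-9.6},{"x":0,"y":0,"z":0,"spin":-9.9},{"x":0,"y":0,"z":0,"spin":0},{"x":0,"y":0,"z":0,"spin":0},{"x":0,"y":0,"z":0,"spin":0}]'
python3 look.py w8.png clip_a bar_end_a; python3 - <<'E'
from h import *
s=env.observe();t=s["tcp_pos"];print(t)
for c in["scene","top"]:
    env.read_camera(c)
    for q,z in[("clip_a",.006),("bar_end_a",t[2]-.0055),("bar",t[2]-.0055)]:
        for r in env.tip_of(c,q)[:3]: print(c,q,round(r["p"],2),np.round(r["uv"]),np.round(at(c,r["uv"],z),4))
E
```

```text
t: 17.4
tcp_pos: [0.5265, -0.1867, 0.1518]
tool_rot: [0.988, 0.156, -0.001, -0.0]
ft_force: [-0.7, 1.0, -0.6]
gripper_width: 0.101
t: 18.65
tcp_pos: [0.5273, -0.1836, 0.1537]
tool_rot: [0.735, 0.678, -0.0, -0.0]
ft_force: [1.0, -0.4, -0.7]
gripper_width: 0.101
18.65 [ 0.5273 -0.1836  0.1537] yaw 85.4345169283833 [ 0.9763 -0.3896 -0.652 ] 0.10083631615383322
[ 0.5335 -0.1053  0.2858] 323.82642585920235
clip_a 0.69 [313. 101.] [ 0.5299 -0.1094  0.006 ]
bar_end_a 0.85 [315. 105.] [ 0.5321 -0.1123  0.009 ]
bar_end_a 0.58 [567. 157.] [ 0.7449 -0.1725  0.009 ]
[ 0.52758208 -0.18371351  0.15425981]
scene clip_a 0.79 [200. 189.] [ 0.5239 -0.2581  0.006 ]
scene clip_a 0.78 [272. 195.] [ 0.537 -0.108  0.006]
scene bar_end_a 0.9 [180. 132.] [ 0.5313 -0.2606  0.1488]
scene bar_end_a 0.66 [260. 136.] [ 0.5432 -0.1136  0.1488]
scene bar_end_a 0.37 [450. 251.] [0.798  0.1664 0.1488]
scene bar 0.6 [226. 132.] [ 0.5296 -0.1783  0.1488]
top clip_a 0.98 [375. 235.] [ 0.5375 -0.109   0.006 ]
top bar_end_a 0.57 [387. 235.] [ 0.5366 -0.1124  0.1488]
top bar 0.66 [432. 244.] [ 0.5227 -0.1862  0.1488]
```

View pics/w8.png

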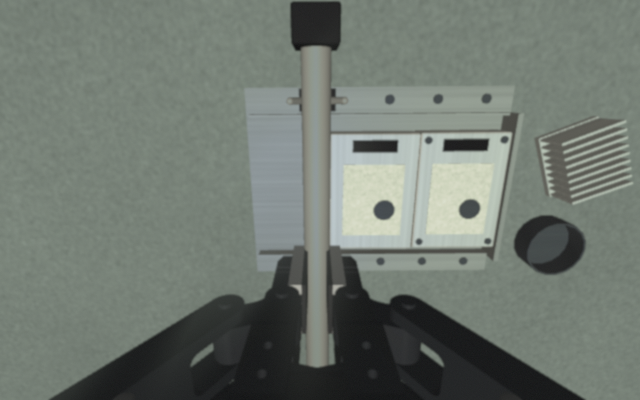

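The bar is parallel to the tray's width. At the far clip, the wire tops at (291,101) and (343,101) straddle the bar at (316,101), so it's centred. Lowering.

```bash
python3 -m jog '[{"x":0,"y":0,"z":3,"spin":0},{"x":0,"y":0,"z":3,"spin":0},{"x":0,"y":0,"z":2,"spin":0},{"x":0,"y":0,"z":1,"spin":0},{"x":0,"y":0,"z":0.5,"spin":0},{"x":0,"y":0,"z":0.5,"spin":0},{"x":0,"y":0,"z":0.5,"spin":0},{"x":0,"y":0,"z":0.3,"spin":0},{"x":0,"y":0,"z":0,"spin":0},{"x":0,"y":0,"z":0,"spin":0}]'
python3 look.py w9.png
```

```text
t: 20.45
tcp_pos: [0.5278, -0.1838, 0.0465]
tool_rot: [0.734, 0.679, 0.0, 0.0]
ft_force: [0.4, -0.2, -1.6]
gripper_width: 0.103
20.45 [ 0.5278 -0.1838  0.0465] yaw 85.50790789959485 [ 0.354  -0.2058 -1.6402] 0.10300254079437302
[ 0.5336 -0.1054  0.1784] 323.82642585920235
```

View pics/w9.png

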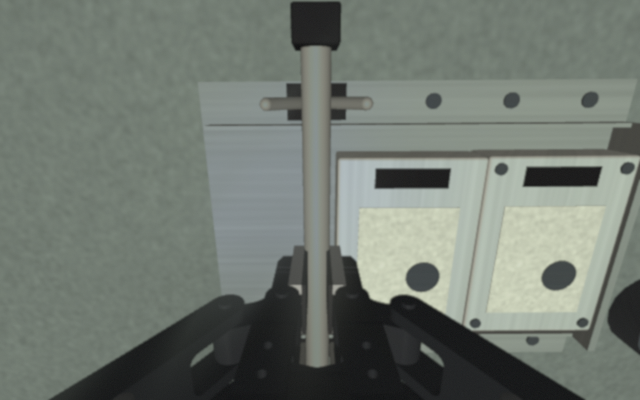

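The bar sits between the wires at the far clip (tops at (265,104) and (372,103), bar at 316). I'll lower the last few mm to rest and release.

```bash
python3 -m jog '[{"x":0,"y":0.1,"z":0.2,"spin":0},{"x":0,"y":0,"z":0.2,"spin":0},{"x":0,"y":0,"z":0.1,"spin":0},{"x":0,"y":0,"z":0.1,"spin":0},{"x":0,"y":0,"z":0,"spin":0},{"x":0,"y":0,"z":0,"spin":0},{"x":0,"y":0,"z":0,"spin":0},{"x":0,"y":0,"z":0,"spin":0},{"x":0,"y":0,"z":0,"spin":0},{"x":0,"y":0,"z":0,"spin":0}]'
```

```text
t: 21.75
tcp_pos: [0.5285, -0.1839, 0.041]
tool_rot: [0.734, 0.679, -0.0, -0.0]
ft_force: [-2.1, 0.4, 5.3]
gripper_width: 0.1
```

```bash
python3 -m jog '[{"x":0,"y":0,"z":-0.1,"spin":0},{"x":0,"y":0,"z":0,"spin":0},{"x":0,"y":0,"z":0,"spin":0},{"x":0,"y":0,"z":0,"spin":0},{"x":0,"y":0,"z":0,"spin":0},{"x":0,"y":0,"z":-0.5,"spin":0},{"x":0,"y":0,"z":-2,"spin":0},{"x":0,"y":0,"z":-3,"spin":0},{"x":0,"y":0,"z":0,"spin":0},{"x":0,"y":0,"z":0,"spin":0}]' 0.35 80
python3 look.py w10.png; python3 - <<'E'
from h import *
for c in["scene","top","wrist"]:
    env.read_camera(c)
    for q in["bar_end_a","bar"]:
        for r in env.tip_of(c,q)[:3]: print(c,q,round(r["p"],2),np.round(r["uv"]),np.round(at(c,r["uv"],.035),4))
E
```

```text
t: 23.0
tcp_pos: [0.5286, -0.1838, 0.0968]
tool_rot: [0.734, 0.679, 0.0, 0.0]
ft_force: [0.1, -0.3, -0.5]
gripper_width: 0.35
23.0 [ 0.5286 -0.1838  0.0968] yaw 85.51013784844596 [ 0.1378 -0.3199 -0.5033] 0.3496192064262369
[ 0.5341 -0.1052  0.2278] 323.82642585920235
scene bar_end_a 0.89 [268. 183.] [ 0.5355 -0.1122  0.035 ]
scene bar_end_a 0.66 [195. 180.] [ 0.5275 -0.2615  0.035 ]
scene bar 0.22 [230. 191.] [ 0.56   -0.1832  0.035 ]
top bar_end_a 0.66 [377. 235.] [ 0.5379 -0.1099  0.035 ]
top bar_end_a 0.21 [374. 238.] [ 0.5325 -0.1042  0.035 ]
top bar 0.89 [416. 238.] [ 0.5335 -0.1851  0.035 ]
wrist bar_end_a 0.94 [315. 324.] [ 0.5209 -0.2601  0.035 ]
wrist bar_end_a 0.66 [314. 102.] [ 0.5326 -0.1087  0.035 ]
wrist bar 0.75 [320. 225.] [ 0.5302 -0.184   0.035 ]
```

View pics/w10.png

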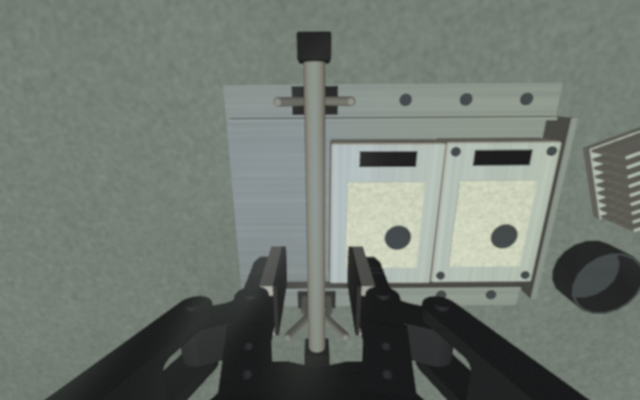

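I have used all 12 pictures, so from here I'll check with numbers. This one shows the bar lying in both V mouths: far clip at (315,101), near clip at (317,335). Now I close the hand and press at the middle.

```bash
python3 -m jog '[{"x":0,"y":0,"z":0,"spin":0},{"x":0,"y":0,"z":0,"spin":0},{"x":0,"y":0,"z":0,"spin":0},{"x":0,"y":0,"z":0,"spin":0},{"x":0,"y":0,"z":2,"spin":0},{"x":0,"y":0,"z":1.5,"spin":0},{"x":0,"y":0,"z":0.8,"spin":0},{"x":0,"y":0,"z":0.3,"spin":0},{"x":0,"y":0,"z":0,"spin":0},{"x":0,"y":0,"z":0,"spin":0}]' 0 80
python3 -m jog '[{"x":0,"y":0,"z":0.1,"spin":0},{"x":0,"y":0,"z":0.1,"spin":0},{"x":0,"y":0,"z":0.1,"spin":0},{"x":0,"y":0,"z":0.1,"spin":0},{"x":0,"y":0,"z":0.1,"spin":0},{"x":0,"y":0,"z":0.1,"spin":0},{"x":0,"y":0,"z":0,"spin":0},{"x":0,"y":0,"z":0,"spin":0},{"x":0,"y":0,"z":0,"spin":0},{"x":0,"y":0,"z":0,"spin":0}]'
```

```text
t: 24.75
tcp_pos: [0.5289, -0.1839, 0.0506]
tool_rot: [0.734, 0.679, 0.0, 0.0]
ft_force: [-0.9, -0.6, 0.0]
gripper_width: -0.001
t: 26.0
tcp_pos: [0.5294, -0.1844, 0.045]
tool_rot: [0.734, 0.679, 0.0, 0.001]
ft_force: [0.1, -0.8, 5.2]
gripper_width: 0.001
```

```bash
python3 -m jog '[{"x":0,"y":0,"z":0.1,"spin":0},{"x":0,"y":0,"z":0.1,"spin":0},{"x":0,"y":0,"z":0.1,"spin":0},{"x":0,"y":0,"z":0.1,"spin":0},{"x":0,"y":0,"z":0,"spin":0},{"x":0,"y":0,"z":0,"spin":0},{"x":0,"y":0,"z":0,"spin":0},{"x":0,"y":0,"z":0,"spin":0},{"x":0,"y":0,"z":0,"spin":0},{"x":0,"y":0,"z":0,"spin":0}]'
```

```text
t: 27.25
tcp_pos: [0.5293, -0.1838, 0.0408]
tool_rot: [0.734, 0.679, 0.0, 0.0]
ft_force: [-1.0, 0.3, 6.6]
gripper_width: 0.001
```

```bash
python3 -m jog '[{"x":0,"y":0,"z":0.1,"spin":0},{"x":0,"y":0,"z":0.1,"spin":0},{"x":0,"y":0,"z":0.1,"spin":0},{"x":0,"y":0,"z":0,"spin":0},{"x":0,"y":0,"z":0,"spin":0},{"x":0,"y":0,"z":0,"spin":0},{"x":0,"y":0,"z":0,"spin":0},{"x":0,"y":0,"z":0,"spin":0},{"x":0,"y":0,"z":0,"spin":0},{"x":0,"y":0,"z":0,"spin":0}]'
```

```text
t: 28.5
tcp_pos: [0.5308, -0.184, 0.0405]
tool_rot: [0.734, 0.679, 0.001, 0.001]
ft_force: [-3.2, 4.3, 18.2]
gripper_width: -0.001
```

The tool stopped hard at tip height 29.5 mm under 18 N, as expected for a seated bar. Lifting clear and checking.

```bash
python3 -m jog '[{"x":0,"y":0,"z":-1,"spin":0},{"x":0,"y":0,"z":-4,"spin":0},{"x":0,"y":0,"z":-5,"spin":0},{"x":0,"y":0,"z":-5,"spin":0},{"x":0,"y":0,"z":-3,"spin":0},{"x":-4,"y":-4,"z":0,"spin":0},{"x":-4,"y":-4,"z":0,"spin":0},{"x":0,"y":0,"z":0,"spin":0},{"x":0,"y":0,"z":0,"spin":0},{"x":0,"y":0,"z":0,"spin":0}]'
python3 look.py w11.png loose_drive_front loose_drive_back fixed_drive_face clip_a; python3 sil.py; python3 - <<'E'
from h import *
O={}
def trig(a,b):
    (e,d),(f,g)=a,b; s=np.linalg.lstsq(np.c_[d,-g],f-e,rcond=None)[0]; p,q=e+d*s[0],f+g*s[1]; return (p+q)/2,np.linalg.norm(p-q)
for c in["scene","top","wrist"]:
    save(c,"end_"+c+".png")
    for q in["bar_end_a","bar"]:
        O[c,q]=[ray(c,r["uv"]) for r in env.tip_of(c,q)[:2] if r["p"]>.3]
        for e,d in O[c,q]: print(c,q,np.round(e+d*(.024-e[2])/d[2],4))
for q in["bar_end_a","bar"]:
  for a,b in[("scene","top"),("scene","wrist"),("top","wrist")]:
    for x in O[a,q]:
        for y in O[b,q]:
            p,g=trig(x,y)
            if g<.01: print(q,a,b,np.round(p,4),round(g,4))
E
```

```text
t: 29.75
tcp_pos: [0.4431, -0.2564, 0.2168]
tool_rot: [0.734, 0.679, 0.0, -0.0]
ft_force: [0.6, -0.1, 0.4]
gripper_width: -0.002
29.75 [ 0.4431 -0.2564  0.2168] yaw 85.58283821252188 [ 0.6258 -0.1204  0.4194] -0.0019768603811150328
[ 0.4491 -0.1781  0.3488] 323.82642585920235
loose_drive_front 0.9 [481.  94.] [ 0.61   -0.1892  0.015 ]
loose_drive_back 0.73 [408.  96.] [ 0.5384 -0.1858  0.015 ]
fixed_drive_face 0.66 [480.  93.] [ 0.6093 -0.1882  0.015 ]
clip_a 0.83 [400.   8.] [ 0.5325 -0.1064  0.006 ]
clip_a 0.82 [394. 166.] [ 0.5261 -0.2572  0.006 ]
tray 0.87 [366.5, 158.5, 457.2, 273.7] ((613.7781982421875, -191.22564697265625), (177.40957641601562, 160.44651794433594), 86.83196258544922)
fixed_drive 0.67 [391.5, 161.4, 447.2, 203.3] ((645.9619140625, -190.74813842773438), (102.61116790771484, 74.04676818847656), 85.56904602050781)
loose_drive 0.89 [386.7, 200.2, 445.4, 240.5] ((573.8638305664062, -185.25845336914062), (104.5986099243164, 72.86639404296875), 85.56257629394531)
bar 0.68 [357.4, 232.1, 473.5, 248.1] ((529.0384521484375, -188.6785888671875), (223.94593811035156, 18.373714447021484), 86.1498794555664)
scene bar_end_a [ 0.5298 -0.2561  0.024 ]
scene bar [ 0.5153 -0.1898  0.024 ]
top bar_end_a [ 0.5361 -0.1125  0.024 ]
top bar_end_a [ 0.5221 -0.2588  0.024 ]
top bar [ 0.5273 -0.1908  0.024 ]
wrist bar_end_a [ 0.531  -0.1074  0.024 ]
wrist bar_end_a [ 0.5194 -0.2531  0.024 ]
wrist bar [ 0.5247 -0.184   0.024 ]
bar_end_a scene top [ 0.5219 -0.2603  0.0174] 0.001
bar_end_a scene wrist [ 0.5216 -0.2573  0.0169] 0.0051
bar_end_a top wrist [ 0.5332 -0.1101  0.0271] 0.0071
bar_end_a top wrist [ 0.5212 -0.2568  0.021 ] 0.006
bar scene top [ 0.527  -0.1872  0.0338] 0.003
bar scene wrist [ 0.5235 -0.1853  0.031 ] 0.003
bar top wrist [ 0.5251 -0.1864  0.0324] 0.0067
```

```bash
python3 -c "
from plant import env
print(env.close_job())"
```

```text
the job is handed in; nothing more can be done
None
```

I pushed the loose drive flush against the screwed-down one and pressed the bar home in both clips. Then I moved the hand clear and handed the job in, with the simulated clock at about 30 s of the 72 allowed. Handing in gave no verdict.

- **Drive:** the two drive centres measure 72.3 mm apart from the top camera, against 72 mm when touching. Both drives read the same yaw, and the seam looked even along its whole length in the picture taken while pushing.
- **Bar:** the closed fingertips came to a hard stop 29.5 mm above the bench under 18 N at the bar's middle. That puts its axis at about 23.5 mm. One end still caught in the clip mouth would have held the middle about 6 mm higher.
- **Check that disagreed:** finding the bar's height from camera pairs was noisy. One end came out at 17 to 21 mm, the other at 27 mm, and the middle at 31 to 34 mm. These contradict each other, since a straight bar can't have its middle higher than both ends, so I relied on the contact stop. I did not probe each end separately.
- **Bystanders:** the robot went nowhere near the heat sink, tin or memory board. I did not measure their positions again at the end.

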